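# Swing out the work rest's prop leg and lay the block across

### The job

Set up the folding work rest: push its prop leg out from the folded side until it comes up against its stop and the spring catch holds it there by itself, pressing gently (never harder than about 20 N). Then lay the drilled wood block across the rest, one end on the fixed rail and the other on the prop leg, so that it lies flat and bears on both. Leave the other things on the bench where they are.

Things in the scene. Friction and masses are not known exactly. Their poses are not given: they have to be found in the camera images.
- rest: Low metal work rest screwed to the bench: grey base plate (x -102 to 35, y -94 to 32 mm, 6 mm thick), back bar (x 16 to 30, y -85 to 0 mm, 46 mm high), one fixed aluminium rail and a folding prop leg. Origin on the leg's vertical hinge axis, at bench height; z up; the rail and the leg when out point along -x, the folded leg along +y.
- rail_top (a point): Point on the middle of the fixed rail's flat top, 64 mm above the bench, at rest x = -75, y = -78 mm. The rail is 14 mm thick and runs along the rest's x, from x = 15 to -130 mm.
- leg: Prop leg: aluminium bar 14 mm thick, 125 mm from hinge axis to tip, from 24 to 64 mm above the bench (top level with the rail). Origin on the hinge axis at bench height, x along the leg to its tip, z up. Angle = from the rest's +y to the leg's x, counterclockwise from above; starts at 0.05 to 0.3 rad and grows as it is pushed out towards the rest's -x.
- leg_back (a point): Point on the back face (the leg's -y side) 95 mm from the hinge axis, 44 mm above the bench: push here, along the leg's +y; the face is free from 20 mm to the tip. Takes 1 to 5 N as a return spring tightens, up to about 8 N over the spring catch in the last 0.3 rad, then about 5 N for the last few mm, then the rubber stop: about 2 N more per mm, rising past 10 N.
- leg_tip (a point): Middle of the leg's top edge at its tip, 125 mm from the hinge axis, 64 mm up. The stop is adjustable and stands at an angle between 1.4 and 1.8 rad (leg nearly parallel to the rail); its place is not measured. When the leg presses on the stop the catch has closed behind it; let go, it springs back 0.04 to 0.08 rad and stays. Let go sooner, a spring swings it back to about 0.3 rad.
- wood_block: Drilled scrap block of beech, 42 x 110 x 30 mm, 80 to 160 g, lying flat, apart from the rest. Origin at the centre of its underside, y along its length, z up.
- nut: Large steel nut, 31 x 35 x 14 mm, lying in front of the rest (bystander). Origin at the centre of its underside.
- bolt: Steel bolt, 17 x 56 x 19 mm, lying on the bench under the sweep of the leg, which clears it by 5 mm (bystander). Origin at the centre of its underside.
- tape_measure: Tape measure, 36 x 84 x 62 mm, standing at the back right (bystander). Origin at the centre of its underside.
- marker: Marker pen, 16 x 132 x 16 mm, lying at the left (bystander). Origin at the centre of its underside.
Things that resemble listed ones, but are neither listed nor needed, are in the scene too. Leave any blue or pink look-alike of the wood_block alone.

How it is judged:
On the way:
1. the leg is out and stays out by itself, untouched by the robot, held by the catch (x of leg_tip in the frame of rest below -0.115 m and contact force between each of the fingers, the arm and leg below 0.1 N and angular speed of leg below 0.1 rad/s), for 0.3 s.
At the end, for the whole second after the job is handed in: The leg stands out held by its catch (its tip more than 115 mm in front of the hinge axis), and the block lies at rest on its broad face, level within 0.06 rad, bearing on both the leg and the fixed rail, its underside 61 to 67 mm above the bench (x of leg_tip in the frame of rest below -0.115 m and contact force between wood_block and leg above 0.1 N and contact force between wood_block and rest above 0.1 N and z of wood_block in the frame of rest between 0.061 and 0.067 m and angle between wood_block's own z axis and vertical below 0.06 rad and linear speed of wood_block below 0.01 m/s and angular speed of leg below 0.05 rad/s); the robot touches nothing.
It fails at once if the prop leg is pushed with more than 22 N (contact force between any of the fingers, the arm and leg above 22 N).
It fails at once if the nut is shifted by more than 20 mm (distance of nut from where it was at the start of the episode above 0.02 m).
It fails at once if the bolt is shifted by more than 20 mm (distance of bolt from where it was at the start of the episode above 0.02 m).
It fails at once if the tape measure is shifted by more than 20 mm (distance of tape_measure from where it was at the start of the episode above 0.02 m).
It fails at once if the marker is shifted by more than 20 mm (distance of marker from where it was at the start of the episode above 0.02 m).
It also fails if it takes over 72 s, if anything falls off the work surface, if the arm or the gripper's body presses on something with over 40 N, if the wrist force passes 120 N, or if a joint passes its speed limit or range.

### The arm

A 6-joint arm with a two-finger parallel gripper is mounted at the origin on a cart in front of the work surface, level with it; the furniture and walls round the work are solid. World frame = base frame: x ahead of the robot, y to its left, z up, the work surface at z = 0. Lengths are in m, angles in rad, forces in N, time in s.
With the tool pointing down it reaches from about 0.4 to 0.825 m from the base axis. Payload 7 kg.
Tool frame: the origin (TCP) lies at the centre of the arm's flange, where the gripper is bolted on; the fingertips stand 178 mm ahead of it and the grasp point (between the pads) lies 159 mm ahead of it (robot.tips_ahead is the distance from the TCP to the fingertips, in m); z points along the fingers, y is the line along which they close (so a half turn about z gives the same grasp; the last joint's range is limited). The gripper opens to 88 mm and grips with 3 to 60 N. Pads are 19 mm wide; open, the fingers measure 130 mm over their backs; the gripper's body (78 mm by 193 mm) begins 47 mm behind the grasp point.
Start: joints at [0.288, 0.359, 0.012, 0, -1.224, -0.288], TCP at [0.675, -0, 0.405] pointing down, gripper open.
Joint ranges: [-3.07, 3.07], [-1.43, 2.12], [-1.02, 1.25], [-3.03, 1.67], [-3.05, -0], [-3.03, 3.03]. Speed limits (rad/s): [2.39, 2.39, 3.01, 3.14, 3.14, 3.14].

### API

Orientations are given as a unit quaternion [x, y, z, w].
In Python, from bench import robot, optics, finish_job gives the robot as it stands.
- The arm moves only by the shell command python3 -m handwheel 'ROWS' [FORCE]. ROWS is JSON, a list of rows, each a list of 5 numbers: the shift along the tool's x, y, z in mm, then the turn about the tool's z in rad, then the finger opening in mm, from 0 to 87.6. A call has 1 to 8 rows; each row shifts and turns the commanded pose from where the row before left it, along the tool's axes as they then stand; what a row does not reach is not made up. A row lasts 1/8 s, in which the tool goes at most 62.5 mm and 10.7 degrees, less where a joint would pass 70% of its speed; a pose out of reach is approached as far as the arm can. A call is refused whole if a number of a shift passes 62.5 or a number of a turn 0.188, either way. A call with a gripper value outside its range is refused whole. The fingers move at their own pace and stop on an object; FORCE is the grip in N (left out, the last holds). Time passes only in rows, so rows that do not move let the fingers close. It gives the time, the measured TCP pose, the force, the opening and the grip force at its end, in the units of the state.
- robot.state(): the state, without advancing time (a new reading comes with each control period).
- optics.get_image(name): name is "scene" or "top" or "wrist"; returns (picture, depth): 480x640x3 uint8, red, green, blue; 480x640 float32, m along the optical axis (not along the pixel's ray), 0 where there is no reading.
- optics.get_calibration(name): a dict with "fx", "fy", "cx", "cy" (pixels), "pose" (4x4, takes a point from camera to world coordinates). Camera axes: x right, y down, z forward; pixel columns grow to the right and rows downward; lengths in m; the calibration is good to about 2 mm. The wrist camera is an equidistant fisheye: a pixel r from the principal point sees the ray r / f radians off the axis. A picture is of the moment at which its call begins: read the wrist's pose just before it. get_calibration takes no time and is no camera call; for the wrist camera it gives the pose at the moment of the call.
- finish_job(): hands the job in; it is judged then, once.
Trained networks look in the newest picture that a camera, given by its name, has taken for a name from the list of things; names that differ only in an ending like _2 or _b are one class to them, and where a whole thing is asked for, a point or a joint stands for the part that bears it (a point fixed in the world has none). Each returns a list of dicts, best first, with "conf" (0 to 1); they miss things now and then, are a little off and sometimes report something else, mostly with a low value. They report only what shows in the picture. A call takes as long as a camera call. They do not tell look-alikes from the thing itself.
- optics.spot_in(camera, name): "xy" ([column, row] in pixels, amid what is visible of it).
- optics.trace(camera, name): "pixels" (480x640 bool, what is visible of it) and "xy" ([column, row] in pixels, amid what is visible of it).
- optics.spot_point(camera, name): "xy" ([column, row] in pixels: a listed point, or the origin of a listed thing).
The state is a dict: "time": time; "q": joint angles; "joint_vel": joint speeds; "effort": joint torques, N m; "ee_pos": TCP position; "ee_rot": TCP orientation; "contact_force": force on the tool from outside, world axes, zero at the start; "moment": the same for the moment, N m; "width": opening from 0.0 (shut) to 1.0 (fully open); "grasp_force": force on a finger pad.
Only numpy, scipy, OpenCV 4.12 (cv2) and the standard library are available. Lean on these libraries where they do the work, as an engineer would, in place of code of your own. Each camera call takes 0.05 s, during which the arm holds its last target. There are 200 camera calls.

## Working session

There is one attempt and no reset: what is moved stays moved. The work goes in short steps, Python scripts to look and compute and a shell command to move; the robot and the scene stay as the last step left them, time stands still between calls to the robot, and variables do not carry over. Pictures are saved under pics/ and viewed, at most 10 in all, crops included, and the job is handed in when it is done.

```bash
mkdir -p pics
cat > h.py <<'E'
import numpy as np, cv2
from bench import robot, optics, finish_job
def w(cam,xy,d=None,z=None):
    c=optics.get_calibration(cam);T=np.array(c["pose"]);u,v=xy
    r=np.array([(u-c["cx"])/c["fx"],(v-c["cy"])/c["fy"],1])
    if z is not None:
        D=T[:3,:3]@r; return T[:3,3]+D*(z-T[2,3])/D[2]
    return T[:3,:3]@(r*d)+T[:3,3]
def save(n,p): cv2.imwrite("pics/"+n+".png",p[:,:,::-1])
def cloud(cam,d):
    c=optics.get_calibration(cam);T=np.array(c["pose"]);v,u=np.mgrid[:480,:640]
    P=np.stack([(u-c["cx"])/c["fx"]*d,(v-c["cy"])/c["fy"]*d,d],-1)
    return P@T[:3,:3].T+T[:3,3]
E
python3 - <<'E'
from h import *
np.set_printoptions(precision=3,suppress=True)
p,d=optics.get_image("top");save("top0",p);C=cloud("top",d);np.save("C0.npy",C)
for n in ["rest","leg","wood_block","nut","bolt","tape_measure","marker"]:
    for r in optics.trace("top",n)[:4]:
        m=r["pixels"]&(d>0);Q=C[m]
        if len(Q)<5: continue
        zt=np.percentile(Q[:,2],90);R=Q[Q[:,2]>zt-.006]
        b=cv2.minAreaRect(R[:,:2].astype(np.float32)*1000)
        print(n,round(r["conf"],2),np.round(r["xy"]),Q.mean(0),"ztop",zt,b,p[m].mean(0))
for n in ["rail_top","leg_back","leg_tip","rest","leg"]:
    for r in optics.spot_point("top",n)[:2]:
        print(n,round(r["conf"],2),r["xy"],w("top",r["xy"],z={"rail_top":.064,"leg_back":.044,"leg_tip":.064}.get(n,0.)))
print(robot.state())
E
```

```text
rest 0.66 [276. 207.] [0.581 0.075 0.05 ] ztop 0.06815254034127416 ((580.2579956054688, 72.45174407958984), (132.62872314453125, 17.833398818969727), 88.8664321899414) [137.402 134.036 131.249]
rest 0.65 [300. 222.] [ 0.542 -0.001  0.024] ztop 0.06497287396668674 ((559.1373901367188, 9.995620727539062), (231.8537139892578, 128.3477020263672), 50.74080276489258) [145.909 145.629 148.012]
leg 0.56 [280. 209.] [0.581 0.07  0.061] ztop 0.0687755611117805 ((580.2306518554688, 71.0725326538086), (129.6502685546875, 17.833398818969727), 88.8664321899414) [151.307 149.075 147.529]
wood_block 0.89 [365. 212.] [ 0.588 -0.181  0.028] ztop 0.035429614442702026 ((588.4659423828125, -181.65821838378906), (109.75669860839844, 42.160186767578125), 79.5395278930664) [ 49.667 114.186 221.306]
wood_block 0.72 [416. 235.] [ 0.518 -0.328  0.03 ] ztop 0.035155337882210175 ((518.0999755859375, -328.9312438964844), (41.81211471557617, 108.95215606689453), 5.918491840362549) [212.16  184.044 140.374]
wood_block 0.48 [262. 293.] [0.347 0.104 0.073] ztop 0.03629120050510615 ((358.76470947265625, 86.62726593017
[... 1214 characters left out ...]
6350631713867), 14.914000511169434) [216.48 213.52 203.92]
leg_back 0.54 [263.9, 207.4] [0.586 0.107 0.044]
leg_tip 0.65 [249.4, 207.5] [0.583 0.146 0.064]
rest 0.89 [293.1, 212.0] [0.579 0.025 0.   ]
leg 0.62 [296.4, 212.4] [0.579 0.015 0.   ]
{'time': 0.65, 'q': array([ 0.288,  0.359,  0.012, -0.   , -1.224, -0.288]), 'joint_vel': array([-0.001, -0.001, -0.001, -0.   ,  0.001,  0.002]), 'effort': array([  0.   , -58.208,  29.322,   7.001,   0.013,  -0.   ]), 'ee_pos': array([ 0.675, -0.   ,  0.405]), 'ee_rot': array([ 0.707, -0.707,  0.   , -0.   ]), 'contact_force': array([ 0.232, -0.141, -0.672]), 'moment': array([-0.028, -0.003, -0.006]), 'grasp_force': 0.0, 'width': 1.0014257182385824}
```

View pics/top0.png

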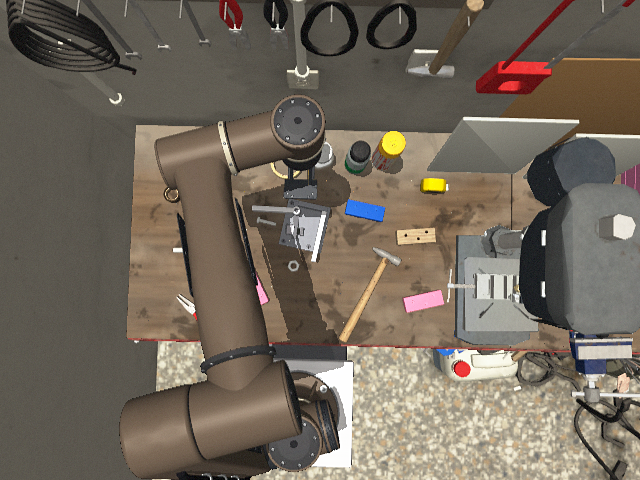

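Run:
```python
from h import *
np.set_printoptions(precision=3,suppress=True)
C=np.load("C0.npy");im=cv2.imread("pics/top0.png")
cv2.imwrite("pics/crop0.png",cv2.resize(im[185:275,235:345],None,fx=6,fy=6,interpolation=cv2.INTER_CUBIC))
X,Y,Z=C[...,0],C[...,1],C[...,2]
print("bench",np.median(Z[(abs(X-.45)<.03)&(abs(Y+.15)<.05)]))
m=(Z>.058)&(Z<.075)&(X>.38)&(X<.65)&(Y>-.15)&(Y<.2)
n,L,S,_=cv2.connectedComponentsWithStats(m.astype(np.uint8))
for i in range(1,n):
    if S[i,4]>15:
        Q=C[L==i]; print(S[i],Q.mean(0),cv2.minAreaRect(Q[:,:2].astype(np.float32)*1000))
for i,n_ in enumerate(["rail_top","leg_tip","leg_back","rest"]):
    for cam in ["scene"]:
        if i==0: p,d=optics.get_image(cam);save("scene0",p);Cs=cloud(cam,d)
        for r in optics.spot_point(cam,n_)[:2]:
            print(n_,round(r["conf"],2),r["xy"],w(cam,r["xy"],z=[.064,.064,.044,0][i]))
```

```text
bench 0.0007333205909918483
[252 205  48   9 247] [0.581 0.07  0.065] ((580.5872192382812, 72.4564437866211), (132.7953338623047, 19.919301986694336), 89.64122772216797)
[311 211  16  51 248] [ 0.509 -0.051  0.064] ((508.8024597167969, -50.50309753417969), (13.751765251159668, 144.1526641845703), 78.98698425292969)
rail_top 0.94 [330.7, 248.2] [ 0.486 -0.041  0.064]
leg_tip 0.7 [212.7, 347.1] [0.405 0.325 0.064]
leg_tip 0.61 [244.0, 259.7] [0.584 0.145 0.064]
leg_back 0.98 [256.7, 257.7] [0.591 0.106 0.044]
rest 0.73 [286.7, 260.1] [0.58  0.026 0.   ]
rest 0.35 [286.9, 261.8] [0.574 0.03  0.   ]
```

View pics/crop0.png

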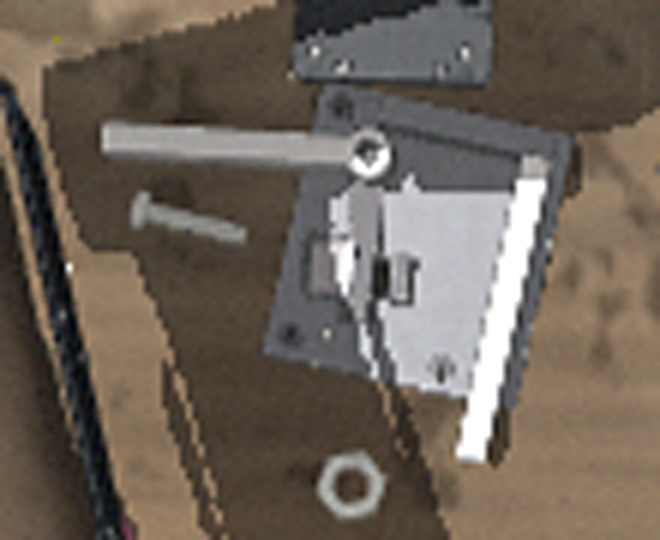

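View pics/scene0.png

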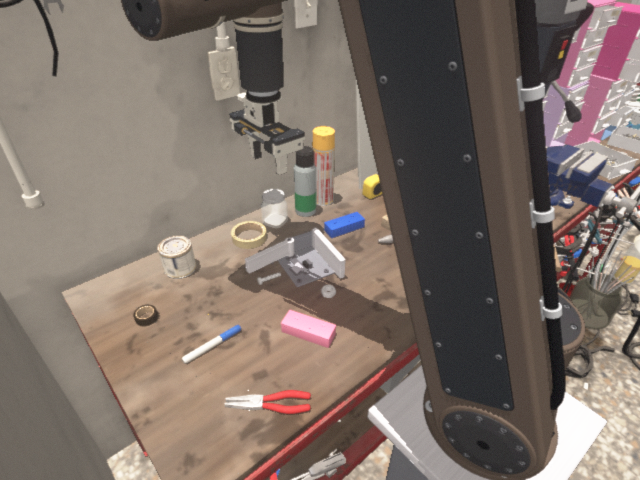

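The top crop shows the leg folded along +y, with its hinge at crop (370,150) and tip at (105,137). The rail is white, running from (535,160) to (475,455), and the nut is at (350,485). The arm is clear of the rest. I'll turn the tool, close the fingers and move behind the leg.

```bash
python3 -m handwheel '[[0,0,0,0.188,0],[0,0,0,0.188,0],[0,0,0,0.188,0],[0,0,0,0.188,0],[0,0,0,0.188,0],[0,0,0,0.188,0],[0,0,0,0.188,0],[0,0,0,0.188,0]]' 20
python3 -m handwheel '[[0,0,0,0.096,0],[10,20,0,0,0],[15,30,20,0,0],[20,30,30,0,0],[20,27,30,0,0],[0,0,30,0,0],[0,0,10,0,0],[0,0,0,0,0]]'
python3 - <<'E'
from h import *
s=robot.state();print(s["ee_pos"],s["ee_rot"],s["width"])
p,d=optics.get_image("top");save("top1",cv2.resize(p[185:275,220:340],None,fx=6,fy=6))
for n in ["leg_back","leg_tip"]:
    for r in optics.spot_point("top",n)[:2]: print(n,r["conf"],w("top",r["xy"],z=.064 if n=="leg_tip" else .044))
E
```

```text
time: 1.9
ee_pos: [0.675, -0.0, 0.4047]
ee_rot: [-0.032, 0.999, -0.0, -0.0]
contact_force: [0.5, -0.7, -0.9]
width: 0.152
grasp_force: 0.0
time: 2.9
ee_pos: [0.6127, 0.1088, 0.2846]
ee_rot: [0.012, 1.0, -0.0, -0.0]
contact_force: [0.8, 0.1, -0.6]
width: 0.008
grasp_force: 0.0
[0.61273005 0.10877792 0.28458416] [ 1.22135296e-02  9.99925337e-01 -2.59038332e-04 -2.88835601e-04] 0.007632256639916739
leg_back 0.82 [0.59386618 0.10548169 0.044     ]
leg_tip 0.67 [0.58336299 0.1411831  0.064     ]
```

View pics/top1.png

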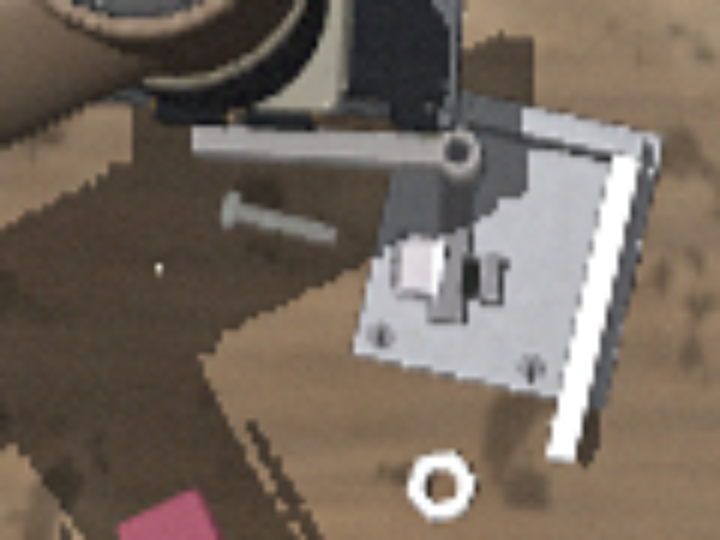

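The leg is clear of the gripper. It runs from the hinge at (458,150) to the tip at (195,140). I'll descend and approach.

```bash
python3 -m handwheel '[[0,0,24,0,0],[0,0,24,0,0],[0,0,24,0,0],[0,0,0,0,0]]'
python3 -m handwheel '[[4,0,0,0,0],[4,0,0,0,0],[3,0,0,0,0],[3,0,0,0,0],[0,0,0,0,0]]'
python3 -m handwheel '[[5,0.6,0,-0.05,0],[5,0.6,0,-0.05,0],[5,0.6,0,-0.05,0],[5,0.6,0,-0.05,0]]'
```

```text
time: 3.55
ee_pos: [0.6125, 0.1081, 0.2119]
ee_rot: [0.013, 1.0, -0.0, -0.001]
contact_force: [-0.6, -1.0, 0.6]
width: 0.002
grasp_force: 0.0
time: 4.18
ee_pos: [0.5985, 0.109, 0.213]
ee_rot: [0.013, 1.0, 0.0, 0.0]
contact_force: [0.4, -0.4, 0.4]
width: 0.007
grasp_force: 0.0
time: 4.68
ee_pos: [0.5794, 0.111, 0.213]
ee_rot: [-0.088, 0.996, 0.0, 0.001]
contact_force: [2.2, 1.6, -1.3]
width: 0.003
grasp_force: 1.4
```

```bash
python3 -m handwheel '[[9.6,1.2,0,-0.1,0],[9.6,1.2,0,-0.1,0],[9.6,1.2,0,-0.1,0]]'
python3 -m handwheel '[[9.6,1.2,0,-0.1,0],[9.6,1.2,0,-0.1,0],[9.6,1.2,0,-0.1,0]]'
python3 - <<'E'
from h import *
p,d=optics.get_image("top");save("top2",cv2.resize(p[185:275,220:340],None,fx=6,fy=6))
s=robot.state();h=np.array([.580,.015]);t=s["ee_pos"][:2]-h
yaw=np.arctan2(t[1],t[0])
# in leg frame assuming face contact b=-16.5
r=np.hypot(*t);leg=yaw+np.arcsin(.0165/r);print("r",r,"leg angle est",leg-(np.pi/2-.192))
for n in ["leg_tip"]:
    for q in optics.spot_point("top",n)[:2]:
        P=w("top",q["xy"],z=.064);v=P[:2]-h;print(n,q["conf"],P,np.arctan2(v[1],v[0])-(np.pi/2-.192))
E
```

```text
time: 5.05
ee_pos: [0.5508, 0.1069, 0.2131]
ee_rot: [-0.237, 0.971, 0.0, 0.002]
contact_force: [3.2, 1.5, -1.4]
width: 0.006
grasp_force: 2.1
time: 5.42
ee_pos: [0.5249, 0.0946, 0.2132]
ee_rot: [-0.38, 0.925, 0.0, 0.002]
contact_force: [2.9, 2.7, -3.6]
width: 0.005
grasp_force: 2.8
r 0.09668105800991528 leg angle est 0.9815291958542856
```

```bash
python3 -m handwheel '[[4.8,0.6,0,-0.05,0],[4.8,0.6,0,-0.05,0],[4.8,0.6,0,-0.05,0],[4.8,0.6,0,-0.05,0]]'
python3 -m handwheel '[[4.8,0.6,0,-0.05,0],[4.8,0.6,0,-0.05,0]]'
python3 -m handwheel '[[2.9,0.4,0,-0.03,0],[2.9,0.4,0,-0.03,0]]'
```

```text
time: 6.02
ee_pos: [0.5103, 0.0817, 0.2131]
ee_rot: [-0.468, 0.884, 0.0, 0.001]
contact_force: [-0.4, 7.9, 1.6]
width: 0.005
grasp_force: 3.1
time: 6.28
ee_pos: [0.504, 0.0743, 0.2131]
ee_rot: [-0.512, 0.859, 0.0, 0.001]
contact_force: [-2.0, 8.0, 1.7]
width: 0.003
grasp_force: 3.4
time: 6.52
ee_pos: [0.5007, 0.0697, 0.2131]
ee_rot: [-0.537, 0.844, 0.0, 0.001]
contact_force: [-2.1, 10.5, 1.5]
width: 0.005
grasp_force: 4.5
```

```bash
python3 -m handwheel '[[2,0.3,0,-0.02,0]]'|sed -n '1,4p'
python3 -m handwheel '[[2,0.3,0,-0.02,0]]'|sed -n '1,4p'
```

```text
time: 6.65
ee_pos: [0.4995, 0.0678, 0.2131]
ee_rot: [-0.545, 0.838, 0.0, 0.001]
contact_force: [-1.8, 7.4, 1.4]
time: 6.78
ee_pos: [0.4985, 0.0662, 0.2131]
ee_rot: [-0.554, 0.833, 0.0, 0.001]
contact_force: [-1.3, 9.3, 1.9]
```

```bash
python3 -m handwheel '[[0,0,0,0,0]]'|sed -n '1,4p'
```

```text
time: 6.9
ee_pos: [0.4984, 0.066, 0.2131]
ee_rot: [-0.553, 0.833, 0.0, 0.001]
contact_force: [-2.1, 8.3, 2.1]
```

```bash
python3 -m handwheel '[[2,0.3,0,-0.02,0]]'|sed -n '1,4p'
python3 -m handwheel '[[2,0.3,0,-0.02,0]]'|sed -n '1,4p'
```

```text
time: 7.02
ee_pos: [0.4975, 0.0646, 0.2131]
ee_rot: [-0.562, 0.827, 0.0, 0.001]
contact_force: [-1.5, 9.8, 2.3]
time: 7.15
ee_pos: [0.4964, 0.0627, 0.2131]
ee_rot: [-0.57, 0.821, 0.0, 0.001]
contact_force: [-1.9, 8.1, 2.5]
```

```bash
python3 -m handwheel '[[2,0.3,0,-0.02,0]]'|sed -n '1,4p'
```

```text
time: 7.28
ee_pos: [0.4954, 0.0609, 0.2131]
ee_rot: [-0.578, 0.816, 0.0, 0.001]
contact_force: [-0.8, 8.9, 1.5]
```

```bash
python3 -m handwheel '[[1.5,0.2,0,-0.015,0]]'|sed -n '1,4p'
```

```text
time: 7.4
ee_pos: [0.4947, 0.0596, 0.2131]
ee_rot: [-0.584, 0.811, 0.0, 0.001]
contact_force: [-2.0, 9.1, 2.6]
```

```bash
python3 -m handwheel '[[2,0.3,0,-0.02,0]]'|sed -n '1,4p'
python3 -m handwheel '[[1.5,0.2,0,-0.015,0]]'|sed -n '1,4p'
```

```text
time: 7.52
ee_pos: [0.4938, 0.0579, 0.2131]
ee_rot: [-0.593, 0.806, 0.0, 0.001]
contact_force: [-1.6, 9.4, 1.9]
time: 7.65
ee_pos: [0.4932, 0.0564, 0.2131]
ee_rot: [-0.599, 0.801, 0.0, 0.001]
contact_force: [-2.7, 9.1, 2.1]
```

```bash
python3 -m handwheel '[[1.5,0.2,0,-0.015,0]]'|sed -n '1,4p'
```

```text
time: 7.78
ee_pos: [0.4926, 0.0551, 0.2131]
ee_rot: [-0.605, 0.797, 0.0, 0.001]
contact_force: [-2.0, 10.6, 1.2]
```

```bash
python3 -m handwheel '[[1.5,0.2,0,-0.015,0]]'|sed -n '1,4p'
```

```text
time: 7.9
ee_pos: [0.492, 0.0537, 0.2131]
ee_rot: [-0.61, 0.792, 0.0, 0.001]
contact_force: [-1.2, 10.0, 1.9]
```

```bash
for i in 1; do :; done; python3 -m handwheel '[[1.5,0.2,0,-0.015,0]]'|sed -n '1,4p'
python3 -m handwheel '[[1.5,0.2,0,-0.015,0]]'|sed -n '1,4p'
```

```text
time: 8.02
ee_pos: [0.4914, 0.0522, 0.2131]
ee_rot: [-0.616, 0.787, 0.0, 0.001]
contact_force: [-2.4, 8.8, 1.7]
time: 8.15
ee_pos: [0.4908, 0.0508, 0.2131]
ee_rot: [-0.622, 0.783, 0.0, 0.001]
contact_force: [-3.5, 8.9, 1.1]
```

```bash
python3 -m handwheel '[[1.5,0.2,0,-0.015,0]]'|sed -n '1,4p'
```

```text
time: 8.28
ee_pos: [0.4903, 0.0493, 0.2131]
ee_rot: [-0.628, 0.778, 0.0, 0.001]
contact_force: [-1.7, 8.4, 2.0]
```

```bash
python3 -m handwheel '[[1.5,0.2,0,-0.015,0]]'|sed -n '1,4p'
```

```text
time: 8.4
ee_pos: [0.4897, 0.0479, 0.213]
ee_rot: [-0.634, 0.773, 0.0, 0.001]
contact_force: [-2.5, 9.1, 2.0]
```

```bash
python3 -m handwheel '[[1.5,0.2,0,-0.015,0]]'|sed -n '1,4p'
python3 -m handwheel '[[1.5,0.2,0,-0.015,0]]'|sed -n '1,4p'
```

```text
time: 8.52
ee_pos: [0.4893, 0.0464, 0.213]
ee_rot: [-0.64, 0.769, 0.0, 0.001]
contact_force: [-1.1, 7.5, 2.0]
time: 8.65
ee_pos: [0.4888, 0.0449, 0.213]
ee_rot: [-0.646, 0.764, 0.0, 0.001]
contact_force: [-2.2, 6.3, 2.3]
```

```bash
python3 -m handwheel '[[1.5,0.2,0,-0.015,0]]'|sed -n '1,4p'
```

```text
time: 8.78
ee_pos: [0.4883, 0.0433, 0.213]
ee_rot: [-0.651, 0.759, 0.0, 0.001]
contact_force: [-0.6, 4.8, 2.8]
```

```bash
python3 -m handwheel '[[1.5,0.2,0,-0.015,0]]'|sed -n '1,4p'
```

```text
time: 8.9
ee_pos: [0.4879, 0.0418, 0.213]
ee_rot: [-0.657, 0.754, -0.0, 0.001]
contact_force: [-1.4, 6.3, 2.8]
```

```bash
python3 -m handwheel '[[1.5,0.2,0,-0.015,0]]'|sed -n '1,4p'
python3 -m handwheel '[[1.0,0.1,0,-0.01,0]]'|sed -n '1,4p'
```

```text
time: 9.02
ee_pos: [0.4875, 0.0404, 0.213]
ee_rot: [-0.662, 0.749, 0.0, 0.001]
contact_force: [-1.8, 6.5, 2.0]
time: 9.15
ee_pos: [0.4873, 0.0394, 0.213]
ee_rot: [-0.666, 0.746, 0.0, 0.001]
contact_force: [-2.1, 7.0, 3.3]
```

```bash
python3 -m handwheel '[[1,0.1,0,-0.01,0]]'|sed -n '1,4p'
```

```text
time: 9.28
ee_pos: [0.487, 0.0385, 0.213]
ee_rot: [-0.67, 0.742, 0.0, 0.001]
contact_force: [-2.4, 7.7, 2.2]
```

```bash
python3 -m handwheel '[[1,0.1,0,-0.01,0]]'|sed -n '1,4p'
```

```text
time: 9.4
ee_pos: [0.4868, 0.0375, 0.213]
ee_rot: [-0.674, 0.739, 0.0, 0.001]
contact_force: [-3.0, 8.6, 1.8]
```

```bash
python3 -m handwheel '[[1,0.1,0,-0.01,0]]'|sed -n '1,4p'
python3 -m handwheel '[[1,0.1,0,-0.01,0]]'|sed -n '1,4p'
```

```text
time: 9.52
ee_pos: [0.4867, 0.0368, 0.213]
ee_rot: [-0.677, 0.736, 0.0, 0.001]
contact_force: [-3.6, 10.2, 2.6]
time: 9.65
ee_pos: [0.4865, 0.036, 0.213]
ee_rot: [-0.681, 0.732, 0.0, 0.001]
contact_force: [-3.9, 12.3, 3.0]
```

```bash
python3 -m handwheel '[[1,0.1,0,-0.01,0],[0,0,0,0,0]]'|sed -n '1,4p'
```

```text
time: 9.9
ee_pos: [0.4863, 0.0352, 0.213]
ee_rot: [-0.685, 0.729, 0.0, 0.001]
contact_force: [-4.5, 13.4, 2.8]
```

The force is past 13 N and rising at about 2 N/mm, so the leg is on the stop. I'll back off gently.

```bash
python3 -m handwheel '[[-2,0,0,0,0],[-2,0,0,0,0],[-3,0,0,0,0],[-4,0,0,0,0],[-6,0,0,0,0],[-10,0,0,0,0],[-15,0,0,0,0],[0,0,0,0,0]]'
python3 -m handwheel '[[-5,0,-30,0,40],[0,0,-60,0,87],[0,0,-60,0,87],[0,0,-50,0,87],[0,0,0,0,87]]'
python3 - <<'E'
from h import *
np.set_printoptions(precision=4,suppress=True)
p,d=optics.get_image("top");save("top3",p[130:340,200:480]);C=cloud("top",d)
for n in ["rail_top","leg_tip","leg_back"]:
    for r in optics.spot_point("top",n)[:2]: print(n,r["conf"],w("top",r["xy"],z=.044 if n=="leg_back" else .064))
Z=C[...,2];X=C[...,0];Y=C[...,1]
m=(Z>.058)&(Z<.072)&(X>.38)&(X<.65)&(Y>-.15)&(Y<.2)
n,L,S,_=cv2.connectedComponentsWithStats(m.astype(np.uint8))
for i in range(1,n):
    if S[i,4]>15:
        Q=C[L==i];print(Q.mean(0),cv2.minAreaRect(Q[:,:2].astype(np.float32)*1000))
for r in optics.trace("top","wood_block")[:4]:
    Q=C[r["pixels"]&(d>0)];R=Q[Q[:,2]>np.percentile(Q[:,2],90)-.006]
    print(r["conf"],r["xy"],cv2.minAreaRect(R[:,:2].astype(np.float32)*1000))
for r in optics.spot_point("top","wood_block"): print(r["xy"],w("top",r["xy"],z=0))
E
```

```text
time: 10.9
ee_pos: [0.4885, 0.0768, 0.2127]
ee_rot: [-0.686, 0.728, -0.0, 0.0]
contact_force: [0.2, -0.1, 0.6]
width: 0.004
grasp_force: 0.0
time: 11.52
ee_pos: [0.4892, 0.0809, 0.417]
ee_rot: [-0.685, 0.728, -0.001, 0.004]
contact_force: [0.0, 0.3, -1.5]
width: 0.512
grasp_force: 0.0
rail_top 0.69 [ 0.493  -0.0426  0.064 ]
leg_tip 0.65 [0.4554 0.0309 0.064 ]
leg_tip 0.59 [0.5726 0.0177 0.064 ]
leg_back 0.66 [0.4854 0.026  0.044 ]
[0.5245 0.0189 0.0647] ((523.0533447265625, 17.990787506103516), (17.784378051757812, 135.64959716796875), 86.40247344970703)
[ 0.5081 -0.0503  0.0645] ((508.76593017578125, -50.4989128112793), (13.728703498840332, 144.1726531982422), 78.99142456054688)
0.85 [365.4, 209.2] ((588.65185546875, -181.11659240722656), (108.52019500732422, 41.73646545410156), 79.26688385009766)
0.77 [424.7, 301.6] ((334.224853515625, -353.8555603027344), (41.720664978027344, 110.06609344482422), 13.452961921691895)
0.58 [415.4, 235.7] ((518.2195434570312, -328.5853271484375), (40.68965148925781, 106.84999084472656), 5.391800403594971)
0.55 [256.4, 286.2] ((364.42694091796875, 121.06044006347656), (106.44556427001953, 61.384033203125), 26.962953567504883)
[365.3, 206.7] [ 0.6008 -0.1861  0.    ]
[421.3, 301.5] [ 0.3292 -0.3545  0.    ]
[414.1, 237.6] [ 0.5141 -0.3304  0.    ]
[255.2, 285.4] [0.3626 0.1285 0.    ]
```

View pics/top3.png

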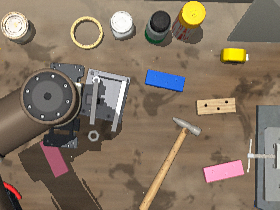

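The leg stays out, running from the hinge at crop (97,82) to about (88,118). The drilled beech block is at (215,105). Next I'll go above the block.

```bash
python3 -m handwheel '[[0,0,0,-0.159,87],[30,1.5,0,0,87],[54,1.5,0,0,87],[54,1.5,0,0,87],[54,1.5,0,0,87],[54,1.5,0,0,87],[54,1.5,0,0,87],[54,1.5,0,0,87]]' 30
python3 -m handwheel '[[40,0.5,0,0,87],[16.5,0,40,0,87],[0,0,50,0,87],[0,0,40,0,87],[0,0,0,0,87],[0,0,0,0,87]]'
python3 - <<'E'
from h import *
np.set_printoptions(precision=4,suppress=True)
print(robot.state()["ee_pos"],robot.state()["ee_rot"])
p,d=optics.get_image("top");C=cloud("top",d)
Z=C[...,2];X=C[...,0];Y=C[...,1]
m=(Z>.058)&(Z<.072)&(X>.38)&(X<.65)&(Y>-.15)&(Y<.2)
n,L,S,_=cv2.connectedComponentsWithStats(m.astype(np.uint8))
for i in range(1,n):
    if S[i,4]>15:
        Q=C[L==i];print(Q.mean(0),cv2.minAreaRect(Q[:,:2].astype(np.float32)*1000))
p,d=optics.get_image("wrist");save("wr",p)
for r in optics.spot_in("wrist","wood_block")[:2]: print(r)
c=optics.get_calibration("wrist");print({k:c[k] for k in("fx","cx","cy")});print(c["pose"])
E
```

```text
time: 12.82
ee_pos: [0.5127, -0.2746, 0.4115]
ee_rot: [0.741, -0.672, -0.001, 0.001]
contact_force: [1.0, 0.8, -0.3]
width: 0.996
grasp_force: 0.0
time: 13.58
ee_pos: [0.5185, -0.3293, 0.2836]
ee_rot: [0.741, -0.671, 0.0, 0.0]
contact_force: [-0.4, 0.3, 0.1]
width: 0.993
grasp_force: 0.0
[ 0.5185 -0.3293  0.2836] [ 0.7411 -0.6714  0.0004  0.0002]
[0.5247 0.0191 0.0643] ((522.8779907226562, 18.02040672302246), (17.677167892456055, 135.16038513183594), 86.45630645751953)
[ 0.5089 -0.0505  0.0644] ((508.5550231933594, -50.463356018066406), (13.731619834899902, 143.70457458496094), 79.00626373291016)
{'xy': [554.5, 222.4], 'conf': 0.96}
{'xy': [325.4, 237.2], 'conf': 0.59}
{'fx': 371.64829954431775, 'cx': 320.69751524259465, 'cy': 241.34511154856426}
[[-0.995  -0.0967 -0.0232  0.5256]
 [-0.0994  0.9606  0.2595 -0.3986]
 [-0.0028  0.2605 -0.9655  0.2637]
 [ 0.      0.      0.      1.    ]]
```

View pics/wr.png

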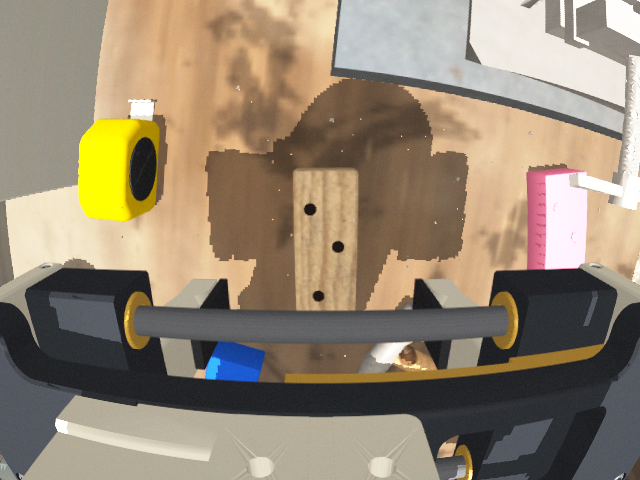

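The wrist view shows the block centred and aligned between the fingers, at about (325,240). I'll grasp it.

```bash
python3 -m handwheel '[[0,0,35,0,87],[0,0,35,0,87],[0,0,20,0,87],[0,0,7,0,87],[0,0,0,0,87],[0,0,0,0,20],[0,0,0,0,20],[0,0,0,0,20]]' 30
python3 -m handwheel '[[0,0,0,0,20],[0,0,0,0,20],[0,0,0,0,20]]'
python3 -m handwheel '[[0,0,-20,0,20],[0,0,-30,0,20],[0,0,-40,0,20],[0,0,-40,0,20],[0,0,0,0,20]]'
```

```text
time: 14.72
ee_pos: [0.5179, -0.3291, 0.1863]
ee_rot: [0.741, -0.672, 0.0, -0.0]
contact_force: [-0.2, -0.5, -0.3]
width: 0.714
grasp_force: 0.0
time: 15.1
ee_pos: [0.5177, -0.329, 0.1857]
ee_rot: [0.741, -0.672, -0.0, 0.0]
contact_force: [-0.8, 0.1, 1.8]
width: 0.478
grasp_force: 30.0
time: 15.72
ee_pos: [0.5187, -0.3294, 0.3193]
ee_rot: [0.741, -0.671, 0.003, -0.001]
contact_force: [0.4, -0.3, -1.9]
width: 0.475
grasp_force: 30.0
```

```bash
python3 -m handwheel '[[-30,-2,0,0,20],[-50,-2,0,0,20],[-50,-2,0,0,20],[-50,-2,0,0,20],[-50,-2,0,0,20],[-50,-2,0,0,20],[-37,-2.3,0,0.14,20],[0,0,0,0.15,20]]'
python3 -m handwheel '[[0,0,20,0,20],[0,0,20,0,20],[0,0,0,0,20],[0,0,0,0,20]]'
python3 - <<'E'
from h import *
p,d=optics.get_image("wrist");save("wr2",p)
E
```

```text
time: 16.73
ee_pos: [0.5006, -0.01, 0.3149]
ee_rot: [-0.635, 0.772, 0.0, -0.0]
contact_force: [0.1, 0.6, -0.6]
width: 0.476
grasp_force: 30.0
time: 17.23
ee_pos: [0.5012, -0.0122, 0.2759]
ee_rot: [-0.636, 0.772, -0.0, -0.0]
contact_force: [1.3, 0.7, -0.8]
width: 0.478
grasp_force: 30.0
```

View pics/wr2.png

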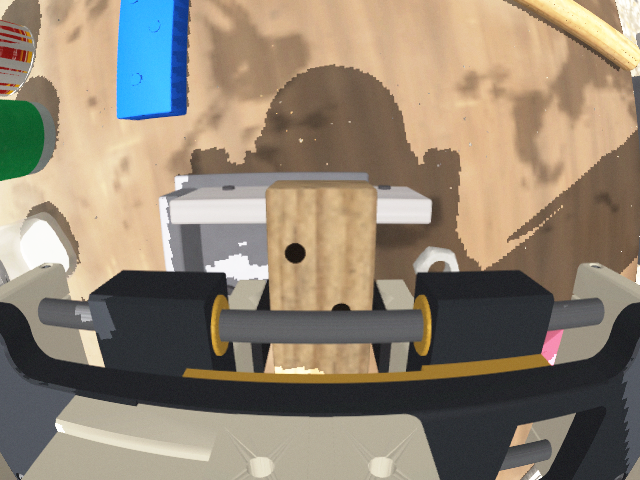

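The block sits over the rail with its end slightly past it, square to it at about (320,205). I'll lower it.

```bash
python3 -m handwheel '[[0,0,10,0,20],[0,0,8,0,20],[0,0,4,0,20],[0,0,2,0,20],[0,0,0,0,20]]'
python3 -m handwheel '[[0,0,1,0,20],[0,0,1,0,20],[0,0,0,0,20]]'
```

```text
time: 17.9
ee_pos: [0.501, -0.0122, 0.2516]
ee_rot: [-0.636, 0.772, 0.0, -0.0]
contact_force: [-0.0, -0.3, -0.1]
width: 0.482
grasp_force: 30.0
time: 18.27
ee_pos: [0.501, -0.0121, 0.2497]
ee_rot: [-0.636, 0.772, -0.0, 0.0]
contact_force: [0.8, -0.5, -1.1]
width: 0.478
grasp_force: 30.0
```

```bash
python3 -m handwheel '[[0,0,0.7,0,20],[0,0,0,0,20]]'
python3 -m handwheel '[[0,0,0.7,0,20],[0,0,0,0,20]]'
```

```text
time: 18.52
ee_pos: [0.501, -0.0121, 0.2496]
ee_rot: [-0.636, 0.772, -0.0, 0.0]
contact_force: [-3.2, 0.2, 6.2]
width: 0.475
grasp_force: 30.0
time: 18.77
ee_pos: [0.501, -0.0121, 0.2495]
ee_rot: [-0.636, 0.771, -0.0, 0.0]
contact_force: [-5.7, 0.8, 13.6]
width: 0.476
grasp_force: 30.0
```

```bash
python3 -m handwheel '[[0,0,-1,0,45],[0,0,0,0,60],[0,0,0,0,65],[0,0,0,0,65],[0,0,0,0,65]]'
python3 -m handwheel '[[0,0,-10,0,65],[0,0,-30,0,65],[0,0,-50,0,65],[-20,0,-50,0,65],[-50,0,0,0,65],[-50,0,0,0,65],[-50,0,0,0,65],[0,0,0,0,65]]'
python3 - <<'E'
from h import *
np.set_printoptions(precision=4,suppress=True)
p,d=optics.get_image("top");save("top4",cv2.resize(p[185:275,220:340],None,fx=6,fy=6));C=cloud("top",d)
r=optics.trace("top","wood_block")
for q in r[:4]:
    Q=C[q["pixels"]&(d>0)];R=Q[Q[:,2]>np.percentile(Q[:,2],90)-.006]
    A=np.c_[R[:,:2],np.ones(len(R))];k=np.linalg.lstsq(A,R[:,2],rcond=None)[0]
    print(q["conf"],R.mean(0),k[:2],cv2.minAreaRect(R[:,:2].astype(np.float32)*1000))
E
```

```text
time: 19.4
ee_pos: [0.501, -0.0122, 0.2492]
ee_rot: [-0.636, 0.772, 0.0, -0.0]
contact_force: [0.2, -0.1, -0.1]
width: 0.739
grasp_force: 0.0
time: 20.4
ee_pos: [0.5339, 0.1575, 0.3897]
ee_rot: [-0.637, 0.771, -0.0, 0.0]
contact_force: [0.4, -0.5, -0.1]
width: 0.735
grasp_force: 0.0
0.82 [ 0.334  -0.3525  0.0329] [0.0207 0.005 ] ((333.8971862792969, -353.23907470703125), (41.04048538208008, 110.32960510253906), 14.52976131439209)
0.72 [ 0.5031 -0.0131  0.0963] [0.0056 0.0029] ((503.5721130371094, -12.73434829711914), (108.70731353759766, 41.332359313964844), 78.95752716064453)
0.65 [ 0.5877 -0.182   0.033 ] [0.0199 0.0036] ((588.591064453125, -181.35055541992188), (109.50096893310547, 42.15949249267578), 79.12995910644531)
0.64 [0.3592 0.129  0.0321] [0.002  0.0011] ((360.65789794921875, 130.08465576171875), (107.6451187133789, 40.9747200012207), 27.28807830810547)
```

View pics/top4.png

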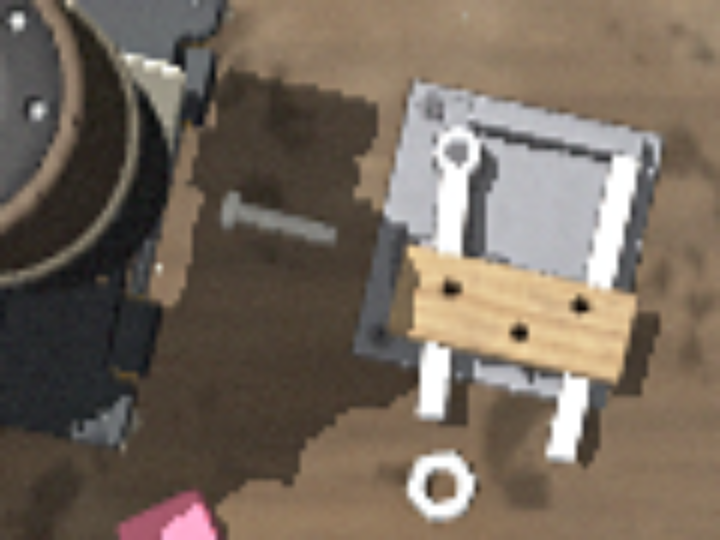

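The block lies level across both bars, centred at about (520,315), with the leg out at (432,410). The nut at (440,487) and the bolt are untouched. I'll hand it in.

```bash
python3 -c "
from bench import finish_job
print(finish_job())"
```

```text
the job is handed in; nothing more can be done
None
```

The job is handed in, with no verdict returned: the prop leg stayed out on its catch after a push that read about 14 N at most, and the drilled block lies level across the leg and the fixed rail; the nut and bolt were not moved, and the arm never went near the marker or touched the tape measure.

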